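# Seat the keyed washer of a label-reel spindle on a warehouse relabelling bench

## Task

On the relabelling bench the orange keyed washer stands proud on its label-reel spindle, because its two inward tabs rest on top of the shaft. Turn it on the shaft until both tabs drop into the two keyways and it lies flat, fully home on the spindle's aluminium disc. Leave the blue washer on the other spindle as it is.

Things in the scene. Friction and masses are not known exactly. Their poses are not given: they have to be found in the camera images.
- orange_washer_mid (a point): Centre of the loose orange washer (90 g): ring 60 mm outside, 45 mm bore, 14 mm high, two opposite tabs 8 mm wide reaching inward to 12.5 mm from the axis. x axis: along the tabs (white lines on top), either way round; z up. Proud at the start, 69 mm above the bench; fully home 55 mm. Grip it across the rim at any angle; it turns freely. Tabs start 30 to 78 degrees counter-clockwise of the keyways.
- spindle: Fixed spindle of the orange washer: grey foot 120 x 120 x 40 mm with an orange strip, under a non-turning aluminium disc 108 mm across, top 48 mm above the bench, that carries the upright shaft. Origin: on the shaft's axis at bench height. x axis: along the line of the two keyways, either way round, shown by two yellow marks on the disc; z up.
- shaft_top (a point): Centre of the spindle's dark shaft at its top, 62 mm above the bench: 39 mm across, 14 mm high, with two opposite keyways 16 mm wide, open above and outward, down to the disc. A bright pin 16 mm across goes on up to 88 mm above the bench. Axes as the spindle's. The washer drops in when its tabs are within about 10 degrees of the keyway line; it has 3 mm of play round the shaft.
- blue_washer_mid (a point): Centre (half-way up) of the blue washer, the same shape, already home on a second, equal spindle with a blue strip. A bystander: leave it alone.

How it is judged:
By the outcome, as a careful person would: the job done as asked, in the order asked, and still so for the second after the job is handed in, with the robot touching nothing.
It also fails if it takes over 32 s, if anything falls off the work surface, if the arm or the gripper's body presses on something with over 40 N, if the wrist force passes 120 N, or if a joint passes its speed limit or range.

## Robot

A 6-joint arm with a two-finger parallel gripper is mounted at the origin on the work surface. World frame = base frame: x ahead of the robot, y to its left, z up, the work surface at z = 0. Lengths are in mm, angles in rad, forces in N, time in s.
With the tool pointing down it reaches from about 400 to 925 mm from the base axis. Payload 12.5 kg.
Tool frame: the origin (TCP) lies midway between the tips of the shut fingers; the grasp point (between the pads) lies 19 mm behind it (env.grip_depth is the distance from the TCP to the grasp point, in mm); z points along the fingers, y is the line along which they close (so a half turn about z gives the same grasp; the last joint's range is limited). The gripper opens to 95 mm and grips with 3 to 60 N. Pads are 20 mm wide; open, the fingers measure 119 mm over their backs; the gripper's body (75 mm by 180 mm) begins 59 mm behind the grasp point.
Start: joints at [-0.106, 0.491, 1.559, -0, 1.092, -0.106], TCP at [625.02, 0.021, 184.861] pointing down, gripper open.
Joint ranges: [-3.1, 3.1], [-0.84, 2.19], [0.05, 2.79], [-1.13, 4.28], [0.06, 2.93], [-2.69, 2.69]. Speed limits (rad/s): [2.22, 2.22, 2.79, 3.14, 3.14, 3.14].

## Interface

Orientations are given as [roll, pitch, yaw] about the fixed x, y, z axes, in that order (R = Rz(yaw) Ry(pitch) Rx(roll)).
In Python, from cell import monitor, viewer, order, env gives the robot as it stands.
- The arm moves only by the tool move_arm, never from a script. Its argument "moves" is one flat list of numbers, 4 for each row, row after row: the shift along the tool's x, y, z normalised to -1 to 1, where 1 is 0.15 m, then the turn about the tool's z normalised to -1 to 1, where 1 is pi/2 rad. A call has 1 to 10 rows; each row shifts and turns the commanded pose from where the row before left it, along the tool's axes as they then stand; what a row does not reach is not made up. A row lasts 1/8 s, in which the tool goes at most 62.5 mm and 10.7 degrees, less where a joint would pass 70% of its speed; a pose out of reach is approached as far as the arm can. A call with a number of a shift or a turn outside -1 to 1 is refused whole. A call with a gripper value outside its range is refused whole. "claw" is the finger opening in mm, from 0 to 95.1, set as the call begins (left out, the last holds). The fingers move at their own pace and stop on an object; the grip force is fixed at half the most. Time passes only in rows, so rows that do not move let the fingers close. It gives the time, the measured TCP pose, the force, the opening and the grip force at its end, in the units of the state.
- monitor.state(): the state, without advancing time (a new reading comes with each control period).
- viewer.read_camera(name): name is "scene" or "side" or "wrist"; returns the picture (400x640x3 uint8, red, green, blue); there is no depth.
- viewer.camera_info(name): a dict with "K" (3x3 intrinsics, pixels), "dist_coeffs" ([k1, k2, p1, p2, k3] as OpenCV has them; the pictures are not rectified), "camera_from_world" (4x4, takes a point from world to camera coordinates). Camera axes: x right, y down, z forward; pixel columns grow to the right and rows downward; lengths in mm; the calibration is good to about 2 mm. A picture is of the moment at which its call begins: read the wrist's pose just before it. camera_info takes no time and is no camera call; for the wrist camera it gives the pose at the moment of the call.
- order.job_done(): hands the job in; it is judged then, once.
The state is a dict: "t": time; "joints": joint angles; "qvel": joint speeds; "tau": joint torques, N m; "eef_pos": TCP position; "tcp_rot": TCP orientation; "ft_force": force on the tool from outside, world axes, zero at the start; "moment": the same for the moment, N m; "opening": opening from 0.0 (shut) to 1.0 (fully open); "grip_force": force on a finger pad.
Only numpy, scipy, OpenCV 4.12 (cv2) and the standard library are available. Lean on these libraries where they do the work, as an engineer would, in place of code of your own. Each camera call takes 0.05 s, during which the arm holds its last target. There are 200 camera calls.

## Working session

There is one attempt and no reset: what is moved stays moved. The work goes in short steps, Python scripts to look and compute and a tool call to move; the robot and the scene stay as the last step left them, time stands still between calls to the robot, and variables do not carry over. Pictures are saved under pics/ and viewed, at most 10 in all, crops included, and the job is handed in when it is done.

Besides the shell and the picture viewer there is one more tool, called after "Call:" as name(argument=value, ...) on one line, values as JSON. move_arm: Moves the arm, as the interface text tells. Scaled input: -1 to 1 covers 0.15 m each way for a shift and pi/2 rad each way for a turn. Its arguments: {"type":"object","properties":{"moves":{"type":"array"},"claw":{"type":"number"}},"required":["moves"]}

```bash
ls; mkdir -p pics; python3 - <<'E'
from cell import monitor,viewer,env
import cv2
for n in ("scene","wrist"):
    print(n,viewer.camera_info(n))
    im=viewer.read_camera(n); cv2.imwrite(f"pics/{n}0.png",im[:,:,::-1])
print(monitor.state())
E
```

```text
pics
scene {'K': array([[489.76344944,   0.        , 316.63350888],
       [  0.        , 489.76344944, 193.29907913],
       [  0.        ,   0.        ,   1.        ]]), 'dist_coeffs': array([-0.00332988,  0.        ,  0.        ,  0.        ,  0.        ]), 'camera_from_world': array([[ 8.37358531e-01,  5.46589848e-01, -8.38020861e-03,
        -4.60265446e+02],
       [ 3.16543229e-01, -4.97318716e-01, -8.07758924e-01,
        -1.31797170e+02],
       [-4.45680462e-01,  6.73731128e-01, -5.89453385e-01,
         1.17719596e+03],
       [ 0.00000000e+00,  0.00000000e+00,  0.00000000e+00,
         1.00000000e+00]])}
wrist {'K': array([[301.19668303,   0.        , 318.35703884],
       [  0.        , 301.19668303, 197.37589868],
       [  0.        ,   0.        ,   1.        ]]), 'dist_coeffs': array([-0.01655316,  0.        ,  0.        ,  0.        ,  0.        ]), 'camera_from_world': array([[ 9.99998480e-01,  5.18085275e-04, -1.66453190e-03,
        -6.24859058e+02],
       [ 9.80200681e-04, -9.56690948e-01,  2.91103882e-01,
        -3.30150945e+01],
       [-1.44162597e-03, -2.91105071e-01, -9.56690002e-01,
         3.92289159e+02],
       [ 0.00000000e+00,  0.00000000e+00,  0.00000000e+00,
         1.00000000e+00]])}
{'t': 0.1, 'joints': array([-1.05601525e-01,  4.91504689e-01,  1.55938532e+00,  2.38320940e-05,
        1.09167427e+00, -1.05598860e-01]), 'qvel': array([-0.00126495, -0.00133845, -0.00013436, -0.00017162, -0.00051851,
        0.00032924]), 'tau': array([ 2.47082615e-03, -6.13621187e+01, -2.58604574e+01,  6.93451893e-02,
        4.70101309e-02, -2.07912552e-05]), 'eef_pos': array([6.24765723e+02, 5.30177804e-02, 1.84317929e+02]), 'tcp_rot': array([-3.14062867e+00, -1.23432215e-04,  1.57078261e+00]), 'ft_force': array([0.43533049, 1.11279785, 0.4359981 ]), 'moment': array([-0.0329229 , -0.01911614,  0.03928914]), 'grip_force': 0.0, 'opening': 0.999334521731286}
```

View pics/scene0.png

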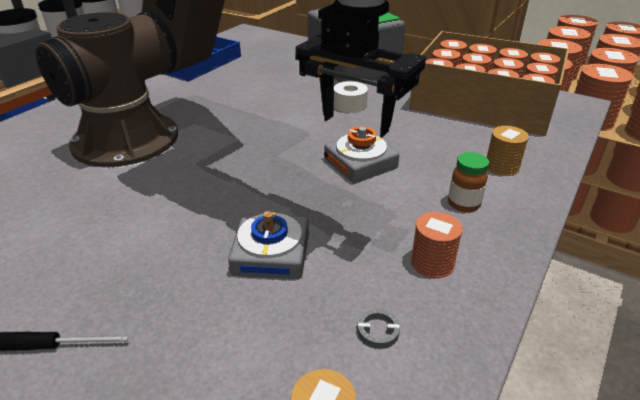

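View pics/wrist0.png

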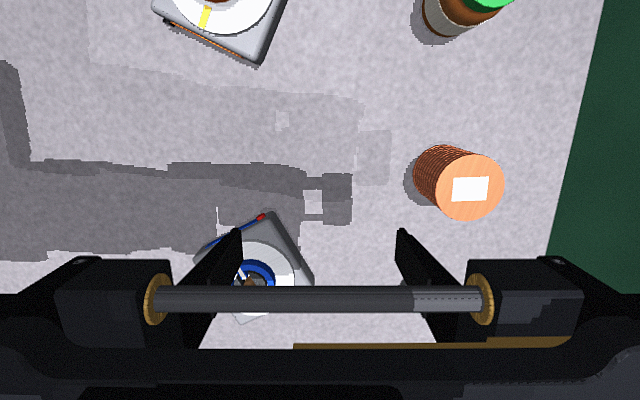

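The scene view shows the orange washer at about (361,137) and the blue one at (269,228). In the wrist view the orange spindle is cut off at the top, near (225,0).

```bash
cat > h.py <<'E'
import numpy as np,cv2
from cell import monitor,viewer,env
def cast(info,px,z):
    px=np.array(px,float).reshape(-1,1,2)
    u=cv2.undistortPoints(px,info["K"],info["dist_coeffs"])[:,0]
    M=info["camera_from_world"];R,t=M[:3,:3],M[:3,3]
    c=-R.T@t; d=np.c_[u,np.ones(len(u))]@R
    return c+d*((z-c[2])/d[:,2])[:,None]
def snap(n,name):
    i=viewer.camera_info(n);im=viewer.read_camera(n);cv2.imwrite(f"pics/{name}.png",im[:,:,::-1]);return i,im
E
python3 - <<'E'
from h import *
print(cast(viewer.camera_info("scene"),[(361,137),(269,228)],62))
E
```

```text
[[ 525.77816867  211.36165731   62.        ]
 [ 544.20520012 -134.38965401   62.        ]]
```

Call:
move_arm(moves=[0.22, -0.17, 0.08, 0, 0.22, -0.17, 0.08, 0, 0.22, -0.17, 0.08, 0, 0.22, -0.17, 0.08, 0, 0, 0, 0, 0, 0, 0, 0, 0])

```text
t: 0.85
eef_pos: [523.6, 131.8, 137.0]
tcp_rot: [3.141, 0.0, 1.571]
ft_force: [0.7, -0.3, -1.2]
opening: 0.998
grip_force: 0.0
```

```bash
python3 - <<'E'
from h import *
i,im=snap("wrist","w1")
s=monitor.state();print(s["eef_pos"],s["tcp_rot"],s["t"])
M=i["camera_from_world"]
p,_=cv2.projectPoints(np.array([[526.,211,62]]),cv2.Rodrigues(M[:3,:3])[0],M[:3,3],i["K"],i["dist_coeffs"]);p=p.ravel();print(p)
x,y=[int(v) for v in p];x0=max(0,x-100);y0=max(0,y-100);print(x0,y0)
cv2.imwrite("pics/w1c.png",cv2.resize(im[y0:y0+200,x0:x0+200,::-1],(600,600),interpolation=cv2.INTER_CUBIC))
E
```

```text
[523.76453688 131.55178294 137.05535025] [3.14086270e+00 1.57489143e-05 1.57042072e+00] 0.9
[320.72803806 110.30159867]
220 10
```

View pics/w1c.png

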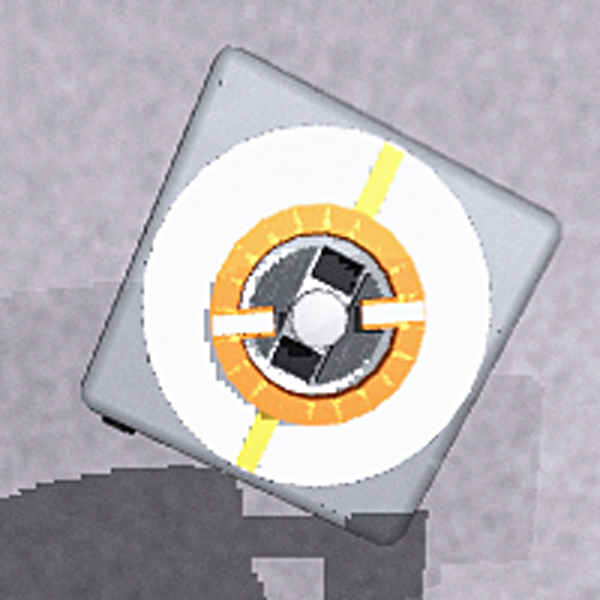

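The crop shows the washer centred at about (318,315), with its tab lines from (212,323) to (425,312). The yellow marks run from (393,155) to (250,460). The tabs therefore sit about 62° clockwise of the keyways in this view, which is the opposite sense to the task text. I'll measure both in world coordinates.

```bash
python3 - <<'E'
from h import *
def ang(d): return np.degrees(np.arctan2(d[1],d[0]))
i,im=snap("wrist","w2")
hsv=cv2.cvtColor(im,cv2.COLOR_RGB2HSV)
H,S,V=[hsv[...,k].astype(int) for k in range(3)]
sub=np.zeros(H.shape,bool);sub[20:190,240:410]=1
print("yaw",monitor.state()["tcp_rot"])
ye=sub&(H>=26)&(H<=33)&(S>110)&(V>150)
orr=sub&(H>=5)&(H<=22)&(S>110)&(V>150)
def pts(m): y,x=np.nonzero(m); return np.c_[x,y].astype(float)
# marks on disc z=48
P=cast(i,pts(ye),48)[:,:2]
c0=cast(i,[(220+318/3,10+315/3)],76)[0,:2]
r=np.hypot(*(P-c0).T);P=P[(r>33)&(r<56)]
a=P[P[:,1]>c0[1]];b=P[P[:,1]<c0[1]]
print("marks",len(a),len(b),a.mean(0),b.mean(0),ang(a.mean(0)-b.mean(0)))
# washer ring top z=76
Q=cast(i,pts(orr),76)
hull=cv2.convexHull(Q[:,:2].astype(np.float32))
print("ring",cv2.minEnclosingCircle(hull),cv2.fitEllipse(hull))
# disc outline
wh=sub&(S<40)&(V>225)
W=cast(i,pts(wh),48)[:,:2];
W=W[np.hypot(*(W-c0).T)<60]
print("disc",cv2.minEnclosingCircle(W.astype(np.float32)))
T=cast(i,pts(wh),76)[:,:2];c=np.array(cv2.fitEllipse(hull)[0])
d=T-c;r=np.hypot(*d.T);T=T[(r>16)&(r<28.5)];d=T-c
k=np.abs(d[:,1])<7
e=T[k&(d[:,0]>0)].mean(0);w=T[k&(d[:,0]<0)].mean(0)
print("tabs",k.sum(),e,w,ang(e-w))
# pin top z=88
print("pin",cast(i,[(220+319/3,10+314/3)],88), "scene pin",viewer.camera_info("scene")["K"][0,0])
E
```

```text
yaw [3.14084783e+00 6.92197987e-06 1.56994618e+00]
marks 156 129 [548.38536637 245.5336734 ] [511.01152688 167.59724217] 64.38029725135931
ring ((530.0105590820312, 206.44358825683594), 30.302631378173828) ((529.7542114257812, 206.74290466308594), (59.480831146240234, 60.07796859741211), 125.0896987915039)
disc ((533.3483276367188, 207.66505432128906), 57.066646575927734)
tabs 193 [552.01613068 208.51841846] [507.88197033 206.09770437] 3.1394698492269986
pin [[530.5651482 207.6915589  88.       ]] scene pin 489.76344944039204
```

The washer and spindle axis are both at (529.8, 206.7). The tabs are at 3.1° and the keyways at 64.4°, so the turn needed is +61.2° CCW. First I'll move over it and part-way down.

Call:
move_arm(moves=[0.17, 0.02, 0, 0, 0.17, 0.02, 0, 0, 0.16, 0, 0, 0, 0, 0, 0.13, 0, 0, 0, 0.13, 0, 0, 0, 0, 0, 0, 0, 0, 0])

```text
t: 1.82
eef_pos: [529.7, 206.7, 98.5]
tcp_rot: [3.141, -0.0, 1.57]
ft_force: [-0.1, -1.0, 1.2]
opening: 0.998
grip_force: 0.0
```

Next, down 40 mm to z=58, then close.

Call:
move_arm(moves=[0, 0, 0.09, 0, 0, 0, 0.09, 0, 0, 0, 0.09, 0, 0, 0, 0, 0, 0, 0, 0, 0])

```text
t: 2.45
eef_pos: [529.1, 207.1, 57.3]
tcp_rot: [3.142, 0.0, 1.571]
ft_force: [0.5, 0.5, -0.2]
opening: 1.002
grip_force: 0.0
```

Call:
move_arm(moves=[0, 0, 0, 0, 0, 0, 0, 0, 0, 0, 0, 0, 0, 0, 0, 0, 0, 0, 0, 0, 0, 0, 0, 0], claw=50)

```text
t: 3.2
eef_pos: [529.0, 207.0, 57.3]
tcp_rot: [3.141, 0.0, 1.571]
ft_force: [0.4, 0.8, 0.2]
opening: 0.529
grip_force: 0.0
```

The fingers reached 50 mm with no contact, so I'll look.

```bash
python3 - <<'E'
from h import *
i,im=snap("scene","s2")
i2,im2=snap("wrist","w3")
i3,im3=snap("side","sd")
a=cv2.resize(im[70:210,270:470],(400,280),interpolation=cv2.INTER_CUBIC)
b=cv2.resize(im2,(400,250))
c=cv2.resize(im3,(400,250))
M=i3["camera_from_world"]
p,_=cv2.projectPoints(np.array([[529.8,206.7,69]]),cv2.Rodrigues(M[:3,:3])[0],M[:3,3],i3["K"],i3["dist_coeffs"]);p=p.ravel();print(p)
x,y=max(100,int(p[0])),max(70,int(p[1]))
d=cv2.resize(im3[y-70:y+70,x-100:x+100],(400,280),interpolation=cv2.INTER_CUBIC)
cv2.imwrite("pics/q1.png",np.vstack([np.hstack([a,d]),np.hstack([b,c])])[:,:,::-1])
E
```

```text
[257.53695224 161.04156768]
```

View pics/q1.png

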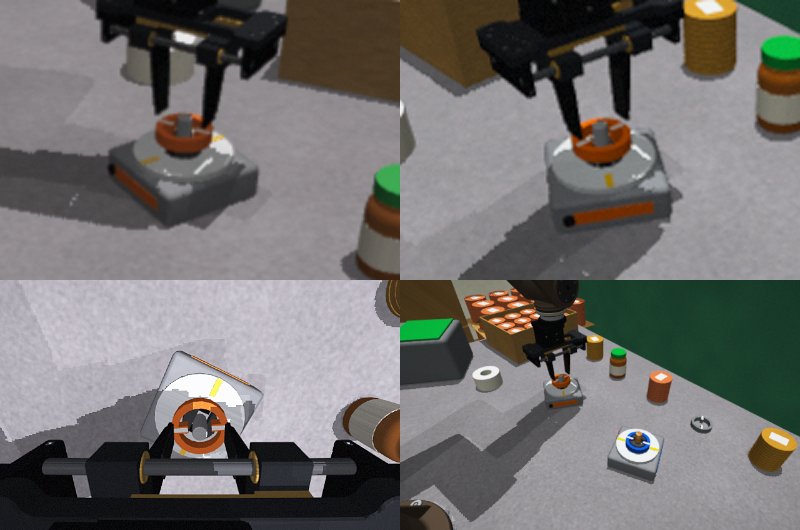

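The fingers look like they are behind or above the ring rather than around it. I'll project the expected tips and the washer rim into both fixed views to compare.

```bash
python3 - <<'E'
from h import *
th=np.radians(np.arange(0,360,15))
def ring(z):return np.c_[529.8+30*np.cos(th),206.7+30*np.sin(th),0*th+z]
s=monitor.state();t=s["eef_pos"];print(t)
tips=np.array([[t[0]+e,t[1],t[2]+h] for e in(-25,25) for h in (0,19,38)])
out=[]
for n,f in(("scene","s2"),("side","sd")):
    i=viewer.camera_info(n);im=cv2.imread(f"pics/{f}.png");M=i["camera_from_world"]
    pr=lambda P:cv2.projectPoints(np.array(P,float),cv2.Rodrigues(M[:3,:3])[0],M[:3,3],i["K"],i["dist_coeffs"])[0].reshape(-1,2)
    c=pr([[529.8,206.7,80]])[0].astype(int);k=6;o=c-[33,45]
    cr=cv2.resize(im[o[1]:o[1]+90,o[0]:o[0]+66],None,fx=k,fy=k,interpolation=cv2.INTER_CUBIC)
    for P,col in((ring(76),(255,0,0)),(ring(62),(255,0,255)),(tips,(0,255,0))):
        for q in pr(P):cv2.circle(cr,tuple(((q-o+.5)*k).astype(int)),3,col,-1)
    out.append(cr)
cv2.imwrite("pics/q2.png",np.hstack(out))
E
```

```text
[529.01627726 207.01239963  57.33360195]
```

View pics/q2.png

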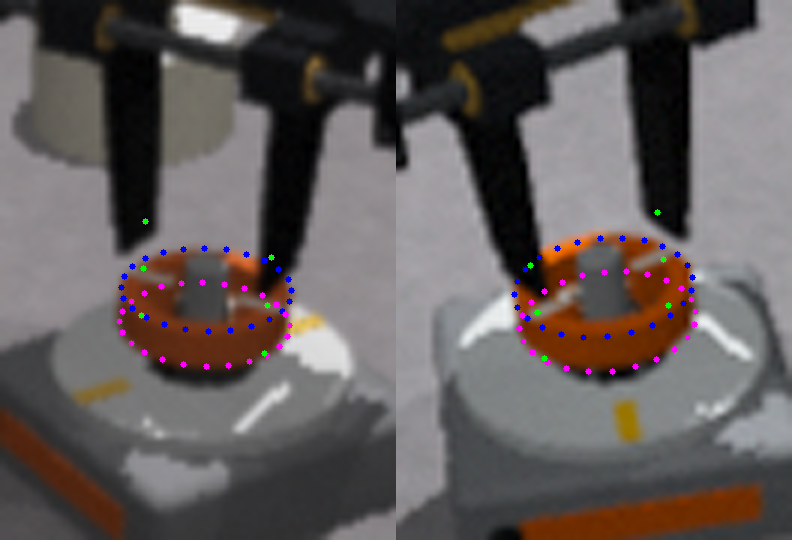

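The washer overlay matches well. The real fingertips end at z≈83, though, about 25 mm above the reported TCP, so the fingers closed over the washer. I'll reopen, then go 24 mm lower.

Call:
move_arm(moves=[0, 0, 0, 0, 0, 0, 0, 0, 0, 0, 0, 0, 0, 0, 0, 0], claw=95)

```text
t: 3.85
eef_pos: [529.0, 207.0, 57.4]
tcp_rot: [3.142, -0.0, 1.571]
ft_force: [0.5, 0.5, 0.6]
opening: 0.892
grip_force: 0.0
```

Call:
move_arm(moves=[0, 0, 0.06, 0, 0, 0, 0.05, 0, 0, 0, 0.05, 0, 0, 0, 0, 0, 0, 0, 0, 0])

```text
t: 4.47
eef_pos: [529.1, 207.0, 33.4]
tcp_rot: [3.141, 0.0, 1.571]
ft_force: [-0.3, -0.5, 0.6]
opening: 0.996
grip_force: 0.0
```

```bash
python3 - <<'E'
from h import *
s=monitor.state();t=s["eef_pos"];print(t)
tips=np.array([[t[0]+e,t[1],h] for e in(-47.5,47.5) for h in (t[2],48,58,68)])
out=[]
for n in("scene","side"):
    i,im=snap(n,n+"3");im=im[:,:,::-1];M=i["camera_from_world"]
    pr=lambda P:cv2.projectPoints(np.array(P,float),cv2.Rodrigues(M[:3,:3])[0],M[:3,3],i["K"],i["dist_coeffs"])[0].reshape(-1,2)
    c=pr([[529.8,206.7,80]])[0].astype(int);k=6;o=c-[33,45]
    cr=cv2.resize(im[o[1]:o[1]+90,o[0]:o[0]+66],None,fx=k,fy=k,interpolation=cv2.INTER_CUBIC)
    for q in pr(tips):cv2.circle(cr,tuple(((q-o+.5)*k).astype(int)),3,(0,255,0),-1)
    out.append(cr)
cv2.imwrite("pics/q3.png",np.hstack(out))
E
```

```text
[529.10386629 207.03836078  33.37235466]
```

View pics/q3.png

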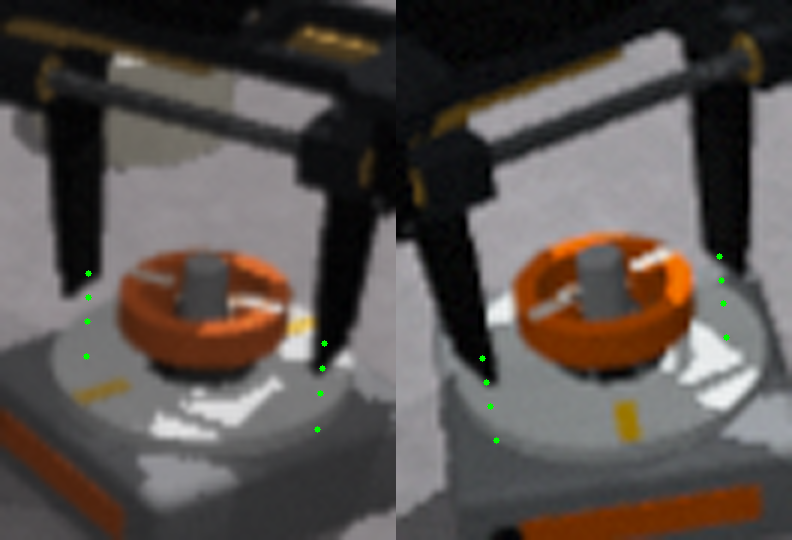

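The tips are now at z≈59, beside the washer. Closing.

Call:
move_arm(moves=[0, 0, 0, 0, 0, 0, 0, 0, 0, 0, 0, 0, 0, 0, 0, 0, 0, 0, 0, 0, 0, 0, 0, 0], claw=50)

```text
t: 5.32
eef_pos: [529.1, 207.0, 33.4]
tcp_rot: [3.141, 0.0, 1.571]
ft_force: [0.7, 0.5, 1.1]
opening: 0.627
grip_force: 30.0
```

It is gripped at 60 mm. Turning 61.2° CCW from above means a negative turn about tool z, −0.68 in total.

Call:
move_arm(moves=[0, 0, 0, -0.08, 0, 0, 0, -0.1, 0, 0, 0, -0.1, 0, 0, 0, -0.1, 0, 0, 0, -0.1, 0, 0, 0, -0.1, 0, 0, 0, -0.1, 0, 0, 0, 0, 0, 0, 0, 0])

```text
t: 6.45
eef_pos: [529.0, 207.0, 33.3]
tcp_rot: [-3.142, -0.0, 2.636]
ft_force: [0.4, 0.4, -1.3]
opening: 0.627
grip_force: 30.0
```

```bash
python3 - <<'E'
from h import *
i,im=snap("wrist","w4");print(monitor.state()["tcp_rot"])
cv2.imwrite("pics/w4c.png",cv2.resize(im[80:330,170:470,::-1],(780,600),interpolation=cv2.INTER_CUBIC) if 0 else cv2.resize(im[80:300,190:450,::-1],(709,600),interpolation=cv2.INTER_CUBIC))
E
```

```text
[-3.14151937e+00 -9.69792489e-06  2.63616694e+00]
```

View pics/w4c.png

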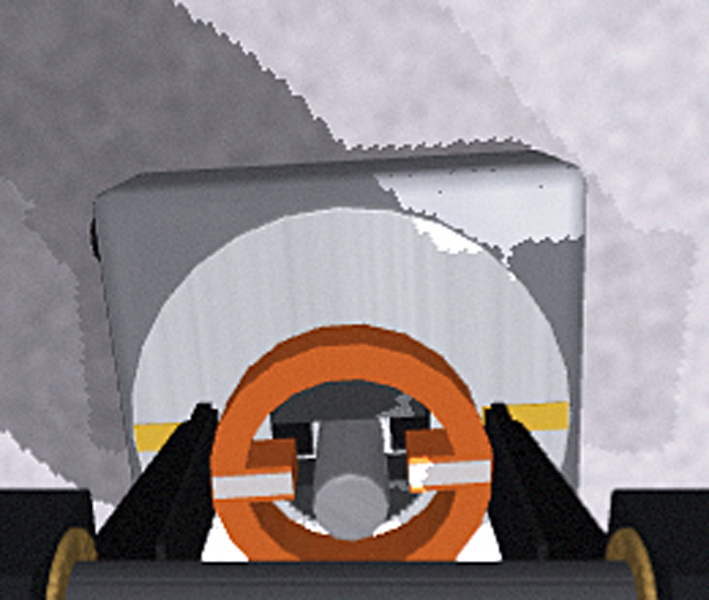

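The tabs run parallel to the yellow marks and sit over the keyways. I'll lower 7 mm while holding, then check the force.

Call:
move_arm(moves=[0, 0, 0.02, 0, 0, 0, 0.015, 0, 0, 0, 0.012, 0, 0, 0, 0, 0])

```text
t: 7.0
eef_pos: [528.9, 207.0, 26.1]
tcp_rot: [-3.141, -0.0, 2.639]
ft_force: [0.8, -0.2, -0.7]
opening: 0.624
grip_force: 30.0
```

There is no resistance, so the tabs are in. Release it to drop, then rise 70 mm.

Call:
move_arm(moves=[0, 0, 0, 0, 0, 0, 0, 0, 0, 0, 0, 0, 0, 0, 0, 0, 0, 0, 0, 0], claw=90)

```text
t: 7.62
eef_pos: [529.0, 207.0, 26.3]
tcp_rot: [3.141, 0.0, 2.639]
ft_force: [0.4, 0.0, -0.0]
opening: 0.943
grip_force: 0.0
```

Call:
move_arm(moves=[0, 0, -0.1, 0, 0, 0, -0.2, 0, 0, 0, -0.3, 0, 0, 0, -0.3, 0, 0, 0, -0.2, 0, 0, 0, 0, 0])

```text
t: 8.38
eef_pos: [529.8, 207.3, 194.4]
tcp_rot: [3.138, 0.004, 2.639]
ft_force: [-0.1, 0.5, -0.2]
opening: 0.946
grip_force: 0.0
```

```bash
python3 - <<'E'
from h import *
th=np.radians(np.arange(0,360,20))
def ring(z):return np.c_[529.8+30*np.cos(th),206.7+30*np.sin(th),0*th+z]
out=[]
for n in("scene","side"):
    i,im=snap(n,n+"5");im=im[:,:,::-1];M=i["camera_from_world"]
    pr=lambda P:cv2.projectPoints(np.array(P,float),cv2.Rodrigues(M[:3,:3])[0],M[:3,3],i["K"],i["dist_coeffs"])[0].reshape(-1,2)
    c=pr([[529.8,206.7,60]])[0].astype(int);k=6;o=c-[33,45]
    cr=cv2.resize(im[o[1]:o[1]+90,o[0]:o[0]+66],None,fx=k,fy=k,interpolation=cv2.INTER_CUBIC)
    for q in pr(ring(62)):cv2.circle(cr,tuple(((q-o+.5)*k).astype(int)),2,(255,0,0),-1)
    out.append(cr)
cv2.imwrite("pics/q5.png",np.hstack(out))
E
```

```text
(no output)
```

View pics/q5.png

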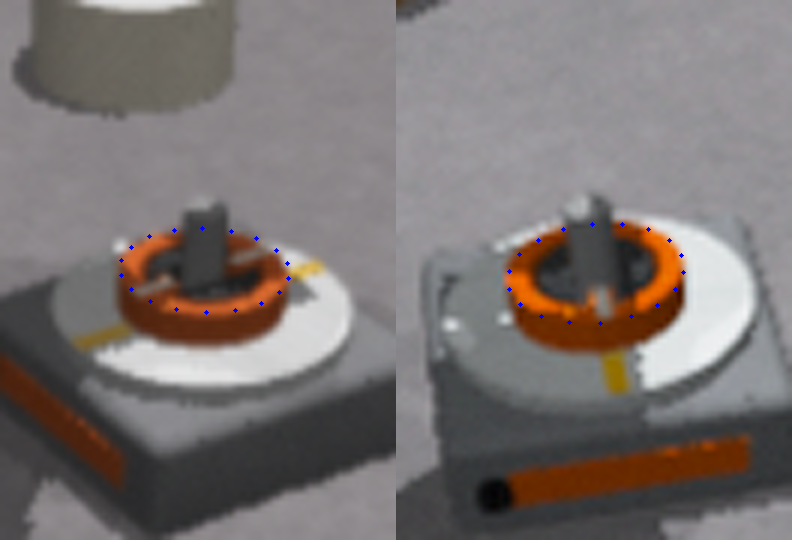

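The washer lies flat on the disc. Its top rim matches the z=62 ring in both views, the tabs line up with the yellow marks, and the robot is clear.

```bash
python3 -c "
from cell import order
print(order.job_done())"
```

```text
the job is handed in; nothing more can be done
None
```

The orange washer was turned 61° counter-clockwise, dropped into both keyways and lies flat on the disc; I did not touch the blue washer, and the job was handed in at about 8.5 s.

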